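# Pull the round plaster trap from the vacuum manifold

## Robot

A 6-joint arm with a two-finger parallel gripper is mounted at the origin on the work surface. World frame = base frame: x ahead of the robot, y to its left, z up, the work surface at z = 0. Lengths are in m, angles in degrees, forces in N, time in s.
With the tool pointing down it reaches from about 0.275 to 0.825 m from the base axis. Payload 4.9 kg.
Tool frame: the origin (TCP) lies on the centre line of the jaws, within the pads' length; the fingertips stand 25 mm ahead of it and the grasp point (between the pads) lies 6 mm ahead of it; z points along the fingers, y is the line along which they close (so a half turn about z gives the same grasp; the last joint's range is limited). The gripper opens to 85 mm and grips with 20 to 120 N. Pads are 22 mm wide; open, the fingers measure 114 mm over their backs; the gripper's body (76 mm by 85 mm) begins 54 mm behind the grasp point. The pads swing forward as they close: fully open they stand 13 mm farther back than shut.
Start: joints at [56.711, 18.69, -11.035, 60.275, 0, 82.311], TCP at [0.238, 0.496, 0.228] pointing down, gripper open.
Joint ranges: [-152.03, 152.03], [-55.5, 102.48], [-74.3, 77.21], [-110.64, 120.58], [-84.22, 78.4], [-180, 180]. Speed limits (degrees/s): [147.25, 147.25, 180, 180, 180, 180].

## Interface

Orientations are given as [roll, pitch, yaw] about the fixed x, y, z axes, in that order (R = Rz(yaw) Ry(pitch) Rx(roll)).
In Python, from workcell import * gives the robot as it stands.
- The arm moves only by the tool arm_command, never from a script. Its argument "motion" is a list of rows, each an object of numbers: "tx", "ty", "tz": the shift along the tool's x, y, z in m; "wx", "wy", "wz": the turn, a rotation vector about the tool's x, y, z in rad; "grip": the finger opening in m, from 0 to 0.0854. In form: [{"tx": .., "ty": .., "tz": .., "wx": .., "wy": .., "wz": .., "grip": ..}, ...]. A call has 1 to 12 rows; each row is the pose to reach, as a shift and turn from the pose commanded when the call began, along the tool's axes at that moment; what a row does not reach only later rows make up. A row lasts 1/10 s, in which the tool goes at most 50 mm and 8.59 degrees, less where a joint would pass 70% of its speed; a pose out of reach is approached as far as the arm can. A call with a gripper value outside its range is refused whole. The fingers move at their own pace and stop on an object; "squeeze" is the grip in N (left out, the last holds). Time passes only in rows, so rows that repeat a pose let the fingers close. It gives the time, the measured TCP pose, the force, the opening and the grip force at its end, in the units of the state.
- read_state(): the state, without advancing time (a new reading comes with each control period).
- read_camera(name): name is "side" or "top"; returns (picture, depth): 384x512x3 uint8, blue, green, red; 384x512 float32, m along the optical axis (not along the pixel's ray), 0 where there is no reading.
- get_calibration(name): a dict with "vfov" (degrees; the focal length in pixels is half the picture's height over the tangent of half this angle, whatever the lens; pixels are square), "cx", "cy" (the principal point, pixels), "dist_coeffs" ([k1, k2, p1, p2, k3] as OpenCV has them; the pictures are not rectified), "pose" (4x4, takes a point from camera to world coordinates). Camera axes: x right, y up, looking along -z (the intrinsics and any distortion apply to the point x, -y, -z); pixel columns grow to the right and rows downward; lengths in m; the calibration is good to about 2 mm. A picture is of the moment at which its call begins. get_calibration takes no time and is no camera call.
- sign_off(): hands the job in; it is judged then, once.
Trained networks look in the newest picture that a camera, given by its name, has taken for a name from the list of things; names that differ only in an ending like _2 or _b are one class to them, and where a whole thing is asked for, a point or a joint stands for the part that bears it (a point fixed in the world has none). Each returns a list of dicts, best first, with "score" (0 to 1); they miss things now and then, are a little off and sometimes report something else, mostly with a low value. They report only what shows in the picture. A call takes as long as a camera call.
- search_frame(thing, camera): "at" ([row, column] in pixels, amid what is visible of it).
The state is a dict: "t": time; "joints": joint angles; "joint_vel": joint speeds; "joint_efforts": joint torques, N m; "tcp_pos": TCP position; "eef_rot": TCP orientation; "contact_force": force on the tool from outside, world axes, zero at the start; "wrist_torque": the same for the moment, N m; "width": finger opening in m; "gripper_force": force on a finger pad.
Only numpy, scipy, OpenCV 4.12 (cv2) and the standard library are available. Lean on these libraries where they do the work, as an engineer would, in place of code of your own. Each camera call takes 0.05 s, during which the arm holds its last target. There are 200 camera calls.

## Task

The tall round trap cartridge in the vacuum manifold is full of plaster dust. Pinch its two side tabs together to unclip it, lift it straight out and set it down upright on the floor of the steel tray without dropping it, then let go. Leave the two square cartridges snapped in.

Things in the scene. Friction and masses are not known exactly. Their poses are not given: they have to be found in the camera images.
- round_trap: White cartridge to take out: 105 mm tall, round upper body 32 mm across, foot 32 (x) by 48 mm (y). Origin: centre of the foot's underside, z up. Grey sprung tabs on its +y and -y sides, 22 mm wide, 8 to 88 mm above the origin, 52 mm over both, 39 mm when fully pinched (2 to 8.5 N each; both must go in 5 mm to unclip). Grip them 65 to 85 mm up, from above; clear of the socket after rising 40 mm. 0.11 to 0.21 kg.
- square_trap_a: Bystander: white cartridge with a square body, 32 by 32 mm, 84 mm tall, same foot, tabs and origin as round_trap. The three are snapped, in any order, into sockets 75 mm apart in a row along their x in an aluminium block, 240 by 90 mm, fixed to the bench, its top 43 mm above it; seated, the origins are 10 mm above the bench. Leave it there.
- square_trap_b: Bystander: a second square cartridge, the same as square_trap_a, in the remaining socket. Leave it there.
- tray: Open steel tray fixed to the bench, 170 mm (its x) by 150 mm (its y), 30 mm high, walls and floor 4 mm thick, empty. Origin: centre of its underside, z up. The cartridge may stand anywhere on its floor, turned any way.

How it is judged:
By the outcome, as a careful person would: the job done as asked, in the order asked, and still so for the second after the job is handed in, with the robot touching nothing.
It also fails if it takes over 38 s, if anything falls off the work surface, if the arm or the gripper's body presses on something with over 40 N, if the wrist force passes 120 N, or if a joint passes its speed limit or range.

## Working session

There is one attempt and no reset: what is moved stays moved. The work goes in short steps, Python scripts to look and compute and a tool call to move; the robot and the scene stay as the last step left them, time stands still between calls to the robot, and variables do not carry over. Pictures are saved under pics/ and viewed, at most 10 in all, crops included, and the job is handed in when it is done.

Besides the shell and the picture viewer there is one more tool, called after "Call:" as name([rows], argument=value, ...), one row to a line, values as JSON. arm_command: Moves the arm, as the interface text tells. Its arguments: {"type":"object","properties":{"motion":{"type":"array"},"squeeze":{"type":"number"}},"required":["motion"]}

```bash
mkdir -p pics; cat > h.py <<'E'
from workcell import *
import numpy as np, cv2
def cloud(name):
    img,d=read_camera(name); c=get_calibration(name); h,w=d.shape
    f=h/2/np.tan(np.radians(c["vfov"])/2)
    K=np.array([[f,0,c["cx"]],[0,f,c["cy"]],[0,0,1.]])
    v,u=np.mgrid[:h,:w]
    n=cv2.undistortPoints(np.stack([u,v],-1).reshape(-1,1,2).astype(np.float64),K,np.array(c["dist_coeffs"],float)).reshape(h,w,2)
    T=np.array(c["pose"])
    P=np.stack([n[...,0]*d,-n[...,1]*d,-d],-1)@T[:3,:3].T+T[:3,3]
    P[d==0]=np.nan
    return img,d,P
E
python3 - <<'E'
from h import *
ims=[]
for n in("top","side"):
    img,d,P=cloud(n); ims.append(img); np.save(n+".npy",P); cv2.imwrite(n+".png",img)
    print(n,np.round(np.array(get_calibration(n)["pose"])[:3,3],3))
    for t in("round_trap","square_trap_a","tray"):
        for r in search_frame(t,n)[:3]:
            a=np.round(r["at"]).astype(int); print(t,a,round(r["score"],2),np.round(P[a[0],a[1]],3))
cv2.imwrite("pics/a.png",ims[0]); cv2.imwrite("pics/b.png",ims[1])
print(read_state())
E
```

```text
top [0.439 0.009 0.906]
round_trap [195 336] 0.75 [ 0.517 -0.144  0.109]
square_trap_a [205 377] 0.6 [ 0.498 -0.222  0.093]
square_trap_a [184 301] 0.58 [ 0.54  -0.083  0.094]
tray [170 181] 0.84 [0.585 0.152 0.004]
side [ 0.161 -0.477  0.427]
round_trap [211 311] 0.71 [ 0.513 -0.162  0.089]
square_trap_a [244 340] 0.95 [ 0.49  -0.238  0.09 ]
tray [159 230] 0.84 [0.596 0.164 0.005]
{'t': 0.4, 'joints': array([ 5.67112553e+01,  1.86961229e+01, -1.10430023e+01,  6.02733571e+01,
        6.07907516e-04,  8.23122773e+01]), 'joint_vel': array([-0.20273444, -0.08485194,  0.14024605, -0.03188604, -0.00627092,
       -0.01541487]), 'joint_efforts': array([-1.01827431e-03, -4.42865252e+01,  2.62401688e+01,  5.38557317e-03,
       -1.64906292e-04, -4.60877629e-06]), 'tcp_pos': array([0.23760111, 0.4959704 , 0.22806947]), 'eef_rot': array([-1.79987711e+02, -2.27224564e-03,  1.54398978e+02]), 'contact_force': array([ 0.30623923, -0.58621923, -0.21742019]), 'wrist_torque': array([-0.00575377,  0.03921327,  0.01902446]), 'gripper_force': 0.0, 'width': 0.08546330224780752}
```

View pics/a.png

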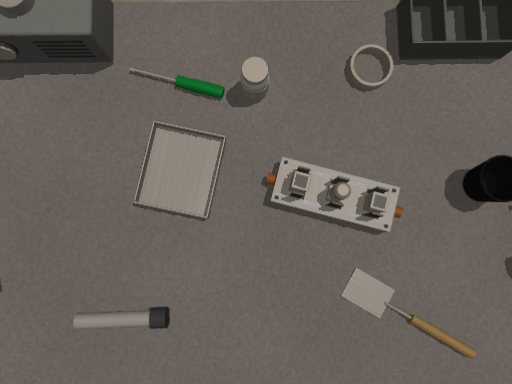

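View pics/b.png

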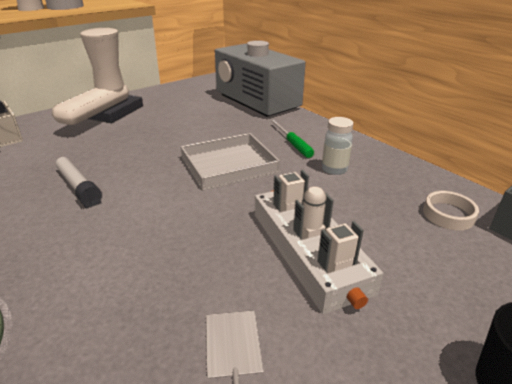

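The top view shows the round trap in the middle socket (row 190, col 340), with squares at (183, 301) and (203, 378). The empty tray is at (170, 181). The side view agrees with this.

```bash
python3 - <<'E'
from h import *
P=np.load("top.npy"); x,y,z=P[...,0],P[...,1],P[...,2]
def rect(m): 
    p=P[m]; r=cv2.minAreaRect(p[:,:2].astype(np.float32)); return len(p),np.round(r[0],4),np.round(r[1],4),round(r[2],2),np.round(np.median(p[:,2]),4)
near=np.hypot(x-.517,y+.144)<.16
m=near&(abs(z-.043)<.006); print("block",rect(m))
img=cv2.imread("top.png")
for n,c,z0,z1 in(("round",(.517,-.146),.100,.125),("round mid tabs",(.517,-.146),.085,.125),("sqA",(.498,-.222),.07,.105),("sqB",(.54,-.083),.07,.105)):
    m=(np.hypot(x-c[0],y-c[1])<.036)&(z>z0)&(z<z1); print(n,rect(m),np.round(P[m].mean(0),4),P[m][:,2].max())
m=(np.hypot(x-.585,y-.15)<.13)&(z>.015)&(z<.04); print("tray rim",rect(m))
m=(np.hypot(x-.585,y-.15)<.05); print("floor",np.median(z[m]))
S=np.load("side.npy"); 
m=(np.hypot(S[...,0]-.517,S[...,1]+.147)<.03)&(S[...,2]>.10); q=S[m]; print("side round",q.mean(0),q.min(0),q.max(0),len(q))
m=(np.hypot(S[...,0]-.585,S[...,1]-.15)<.13)&(S[...,2]>.018)&(S[...,2]<.04); r=cv2.minAreaRect(S[m][:,:2].astype(np.float32)); print("side tray",r)
c=cv2.resize(img[140:245,255:415],None,fx=5,fy=5,interpolation=cv2.INTER_CUBIC); cv2.imwrite("pics/c.png",c)
E
```

```text
block (3863, array([ 0.5267, -0.1555]), array([0.2407, 0.0909]), 74.09, np.float64(0.0426))
round (253, array([ 0.5266, -0.1547]), array([0.0309, 0.0322]), 38.29, np.float64(0.1122)) [ 0.5258 -0.1534  0.1112] 0.11810397757099589
round mid tabs (327, array([ 0.5249, -0.1544]), array([0.0321, 0.0502]), 68.77, np.float64(0.11)) [ 0.5242 -0.1525  0.1073] 0.11810397757099589
sqA (469, array([ 0.5058, -0.2267]), array([0.033 , 0.0523]), 72.82, np.float64(0.0934)) [ 0.5056 -0.2248  0.0912] 0.10032431503304517
sqB (428, array([ 0.5467, -0.083 ]), array([0.0323, 0.0527]), 73.96, np.float64(0.0939)) [ 0.5462 -0.0822  0.0921] 0.10051916904388825
tray rim (933, array([0.5843, 0.1509]), array([0.151, 0.17 ]), 76.75, np.float64(0.0284))
floor 0.0035157679174023793
side round [ 0.51984624 -0.15940885  0.10971838] [ 0.50853913 -0.17121589  0.10004591] [ 0.53869584 -0.14098008  0.117251  ] 338
side tray ((0.582800030708313, 0.15067645907402039), (0.1526636928319931, 0.170648992061615), 76.42201232910156)
```

View pics/c.png

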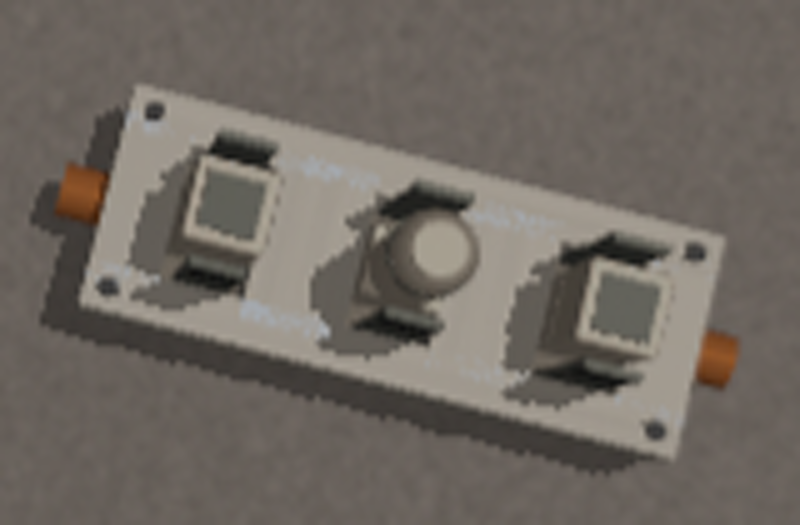

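The round trap is centred in the block, at about (0.5265, −0.155). Its tab axis lies at 164°, so the tool yaw should be 74.1°. Next I'll compute the moves and check that the path is clear.

```bash
cat >> h.py <<'E'
from scipy.spatial.transform import Rotation as R
def plan(p,yaw):
    s=read_state(); R0=R.from_euler("xyz",s["eef_rot"],degrees=True)
    print("t",round(s["t"],2),"tcp",np.round(s["tcp_pos"],4),np.round(s["eef_rot"],2),"shift",np.round(R0.inv().apply(np.array(p)-s["tcp_pos"]),4),"rotvec",np.round((R0.inv()*R.from_euler("xyz",[180,0,yaw],degrees=True)).as_rotvec(),4))
E
python3 - <<'E'
from h import *
plan([.5265,-.1552,.228],74.1); plan([.5265,-.1552,.15],74.1)
for n in("top","side"):
    q=np.load(n+".npy").reshape(-1,3); q=q[~np.isnan(q[:,0])]
    a=np.array([.238,.496]);b=np.array([.5265,-.155]);u=(b-a)/np.linalg.norm(b-a)
    w=q[:,:2]-a; al=w@u; pe=abs(w[:,0]*u[1]-w[:,1]*u[0]); m=(al>-.05)&(al<.75)&(pe<.12)
    print(n,q[m][q[m][:,2].argsort()[-5:]].round(3), [ (round(k,1),round(q[m&(al>k)&(al<k+.1)][:,2].max(),3)) for k in np.arange(0,.7,.1) if (m&(al>k)&(al<k+.1)).any()])
E
```

```text
t 0.4 tcp [0.2376 0.496  0.2281] [-179.99   -0.    154.4 ] shift [-5.419e-01 -4.624e-01  1.000e-04] rotvec [-2.0000e-04  1.0000e-04  1.4015e+00]
t 0.4 tcp [0.2376 0.496  0.2281] [-179.99   -0.    154.4 ] shift [-0.5419 -0.4624  0.0781] rotvec [-2.0000e-04  1.0000e-04  1.4015e+00]
top [[ 0.523 -0.146  0.117]
 [ 0.536 -0.15   0.117]
 [ 0.523 -0.159  0.117]
 [ 0.534 -0.159  0.118]
 [ 0.521 -0.151  0.118]] [(np.float64(0.0), np.float64(0.006)), (np.float64(0.1), np.float64(0.035)), (np.float64(0.2), np.float64(0.044)), (np.float64(0.3), np.float64(0.044)), (np.float64(0.4), np.float64(0.033)), (np.float64(0.5), np.float64(0.045)), (np.float64(0.6), np.float64(0.113))]
side [[ 0.525 -0.155  0.117]
 [ 0.528 -0.156  0.117]
 [ 0.268  0.536  0.246]
 [ 0.269  0.537  0.248]
 [ 0.269  0.535  0.25 ]] [(np.float64(0.0), np.float64(0.082)), (np.float64(0.1), np.float64(0.033)), (np.float64(0.2), np.float64(0.042)), (np.float64(0.3), np.float64(0.043)), (np.float64(0.4), np.float64(0.031)), (np.float64(0.5), np.float64(0.045)), (np.float64(0.6), np.float64(0.113))]
```

Call:
arm_command([
  {"tx":-0.03,"ty":-0.025,"tz":0,"wz":0.1},
  {"tx":-0.542,"ty":-0.462,"tz":0,"wz":1.4015},
  {"tx":-0.542,"ty":-0.462,"tz":0,"wz":1.4015},
  {"tx":-0.542,"ty":-0.462,"tz":0,"wz":1.4015},
  {"tx":-0.542,"ty":-0.462,"tz":0,"wz":1.4015},
  {"tx":-0.542,"ty":-0.462,"tz":0,"wz":1.4015},
  {"tx":-0.542,"ty":-0.462,"tz":0,"wz":1.4015},
  {"tx":-0.542,"ty":-0.462,"tz":0,"wz":1.4015},
  {"tx":-0.542,"ty":-0.462,"tz":0,"wz":1.4015},
  {"tx":-0.542,"ty":-0.462,"tz":0,"wz":1.4015},
  {"tx":-0.542,"ty":-0.462,"tz":0,"wz":1.4015},
  {"tx":-0.542,"ty":-0.462,"tz":0,"wz":1.4015},
])

```text
invalid input
```

```bash
python3 -c "
from h import *
plan([.5265,-.1552,.20],74.1)"
```

```text
t 0.4 tcp [0.2376 0.496  0.2281] [-179.99   -0.    154.4 ] shift [-0.5419 -0.4624  0.0281] rotvec [-2.0000e-04  1.0000e-04  1.4015e+00]
```

Call:
arm_command([
  {"tx":-0.03,"ty":-0.025,"tz":0.0,"wx":0.0,"wy":0.0,"wz":0.1,"grip":0.085},
  {"tx":-0.542,"ty":-0.462,"tz":0.0,"wx":0.0,"wy":0.0,"wz":1.4015,"grip":0.085},
  {"tx":-0.542,"ty":-0.462,"tz":0.0,"wx":0.0,"wy":0.0,"wz":1.4015,"grip":0.085},
  {"tx":-0.542,"ty":-0.462,"tz":0.0,"wx":0.0,"wy":0.0,"wz":1.4015,"grip":0.085},
  {"tx":-0.542,"ty":-0.462,"tz":0.0,"wx":0.0,"wy":0.0,"wz":1.4015,"grip":0.085},
  {"tx":-0.542,"ty":-0.462,"tz":0.0,"wx":0.0,"wy":0.0,"wz":1.4015,"grip":0.085},
  {"tx":-0.542,"ty":-0.462,"tz":0.0,"wx":0.0,"wy":0.0,"wz":1.4015,"grip":0.085},
  {"tx":-0.542,"ty":-0.462,"tz":0.0,"wx":0.0,"wy":0.0,"wz":1.4015,"grip":0.085},
  {"tx":-0.542,"ty":-0.462,"tz":0.0,"wx":0.0,"wy":0.0,"wz":1.4015,"grip":0.085},
  {"tx":-0.542,"ty":-0.462,"tz":0.0,"wx":0.0,"wy":0.0,"wz":1.4015,"grip":0.085},
  {"tx":-0.542,"ty":-0.462,"tz":0.0,"wx":0.0,"wy":0.0,"wz":1.4015,"grip":0.085},
  {"tx":-0.542,"ty":-0.462,"tz":0.0,"wx":0.0,"wy":0.0,"wz":1.4015,"grip":0.085},
])

```text
t: 1.6
tcp_pos: [0.4775, -0.0444, 0.2285]
eef_rot: [180.0, -0.0, 74.1]
contact_force: [0.8, 1.2, -0.2]
width: 0.0851
gripper_force: 0.0
```

Call:
arm_command([
  {"tx":0.0,"ty":0.0,"tz":0.0,"wx":0.0,"wy":0.0,"wz":0.0,"grip":0.085},
  {"tx":0.0,"ty":0.0,"tz":0.0,"wx":0.0,"wy":0.0,"wz":0.0,"grip":0.085},
  {"tx":0.0,"ty":0.0,"tz":0.0,"wx":0.0,"wy":0.0,"wz":0.0,"grip":0.085},
])

```text
t: 1.9
tcp_pos: [0.4762, -0.0415, 0.228]
eef_rot: [-179.9, -0.0, 74.1]
contact_force: [0.6, 0.4, 0.3]
width: 0.085
gripper_force: 0.0
```

```bash
python3 -c "
from h import *
plan([.5265,-.1552,.20],74.1)"
```

```text
t 1.9 tcp [ 0.4762 -0.0415  0.228 ] [-1.7994e+02 -2.0000e-02  7.4140e+01] shift [-0.0957  0.0795  0.0279] rotvec [-0.001  -0.0003  0.0007]
```

Now over the trap, to z 0.17.

Call:
arm_command([
  {"tx":-0.03,"ty":0.025,"tz":0.01,"wx":0.0,"wy":0.0,"wz":0.0,"grip":0.085},
  {"tx":-0.065,"ty":0.054,"tz":0.02,"wx":0.0,"wy":0.0,"wz":0.0,"grip":0.085},
  {"tx":-0.085,"ty":0.071,"tz":0.035,"wx":0.0,"wy":0.0,"wz":0.0,"grip":0.085},
  {"tx":-0.0957,"ty":0.0795,"tz":0.05,"wx":0.0,"wy":0.0,"wz":0.0,"grip":0.085},
  {"tx":-0.0957,"ty":0.0795,"tz":0.058,"wx":0.0,"wy":0.0,"wz":0.0,"grip":0.085},
  {"tx":-0.0957,"ty":0.0795,"tz":0.058,"wx":0.0,"wy":0.0,"wz":0.0,"grip":0.085},
  {"tx":-0.0957,"ty":0.0795,"tz":0.058,"wx":0.0,"wy":0.0,"wz":0.0,"grip":0.085},
])

```text
t: 2.6
tcp_pos: [0.5265, -0.1543, 0.1704]
eef_rot: [-179.9, -0.0, 74.2]
contact_force: [0.2, 0.3, -0.8]
width: 0.0852
gripper_force: 0.0
```

```bash
python3 -c "
from h import *
plan([.5265,-.1552,.090],74.1)
i,d,P=cloud('side'); cv2.imwrite('pics/d.png',cv2.resize(i[90:320,190:420],None,fx=2.6,fy=2.6))"
```

```text
t 2.6 tcp [ 0.5265 -0.1543  0.1704] [-1.7995e+02 -3.0000e-02  7.4210e+01] shift [-0.0009  0.0003  0.0804] rotvec [-0.001  -0.0005  0.002 ]
```

View pics/d.png

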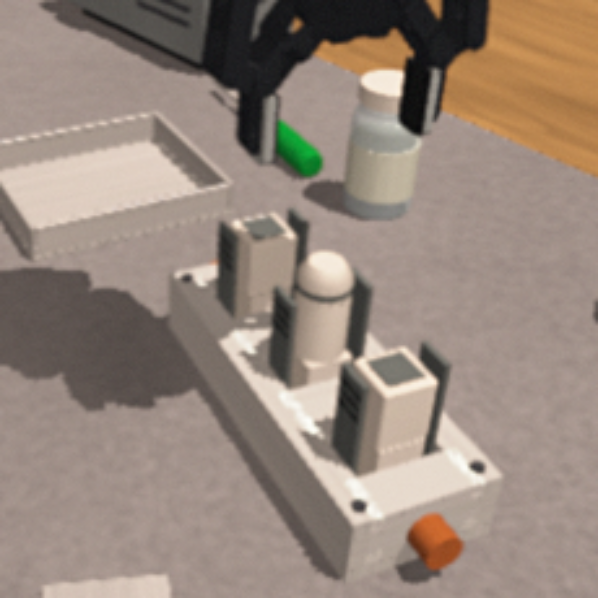

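The gripper is above the middle (round) trap: fingers at crop (258, 130) and (425, 100), trap top at (325, 255). I'll check the alignment by projecting the known points.

```bash
python3 -c "
from h import *
c=get_calibration('side');f=192/np.tan(np.radians(c['vfov'])/2);K=np.array([[f,0,c['cx']],[0,f,c['cy']],[0,0,1.]])
T=np.linalg.inv(np.array(c['pose']))
def pr(p):
    q=T[:3,:3]@np.array(p)+T[:3,3]; q=np.array([[q*[1,-1,-1]]]); 
    a=cv2.projectPoints(q,np.zeros(3),np.zeros(3),K,np.array(c['dist_coeffs'],float))[0].ravel(); return ((a-[190,90])*2.6).round(0)
print('top of trap',pr([.5265,-.155,.115]),'tip mid',pr([.5265,-.1543,.155]))
ax=np.array([np.cos(np.radians(164.1)),np.sin(np.radians(164.1)),0]);o=np.array([.5265,-.155,0])
for s in(1,-1):
    print('tab top',pr(o+s*.026*ax+[0,0,.098]),'finger tip inner',pr(o+s*.0425*ax+[0,0,.158]))
"
```

```text
top of trap [326. 261.] tip mid [332. 198.]
tab top [283. 296.] finger tip inner [262. 208.]
tab top [363. 277.] finger tip inner [402. 180.]
```

The fingertips appear higher and farther right in the picture than predicted, so I'll measure them in depth.

```bash
python3 -c "
from h import *
i,d,P=cloud('side'); print(read_state()['tcp_pos'],read_state()['eef_rot'])
for (x,y) in((268,145),(268,155),(248,140),(433,110),(420,120),(425,130),(258,100),(340,20)):
    u=int(x/2.6+190);v=int(y/2.6+90); print((x,y),P[v,u].round(4))
m=(np.hypot(P[...,0]-.5265,P[...,1]+.155)<.09)&(P[...,2]>.13)
q=P[m]; print(len(q),q.min(0),q.max(0))
ax=np.array([np.cos(np.radians(164.1)),np.sin(np.radians(164.1))])
s=(q[:,:2]-[.5265,-.1543])@ax; t=(q[:,:2]-[.5265,-.1543])@[ax[1],-ax[0]]
for lo in np.arange(.14,.24,.01):
    k=(q[:,2]>lo)&(q[:,2]<=lo+.01)
    if k.any():
        for sg in(1,-1):
            kk=k&(s*sg>0)
            if kk.any(): print(round(lo,2),sg,kk.sum(),'s',s[kk].min().round(4),s[kk].max().round(4),'t',t[kk].min().round(4),t[kk].max().round(4))
i,d,P=cloud('top'); cv2.imwrite('pics/e.png',cv2.resize(i[110:280,240:430],None,fx=3,fy=3))
"
```

```text
[ 0.52720093 -0.15493626  0.1710412 ] [ 1.79948939e+02 -1.50290968e-03  7.41936204e+01]
(268, 145) [ 0.4796 -0.1507  0.2004]
(268, 155) [ 0.4798 -0.1509  0.1947]
(248, 140) [ 0.4713 -0.1445  0.2032]
(433, 110) [ 0.5708 -0.1766  0.2026]
(420, 120) [ 0.5657 -0.1732  0.1969]
(425, 130) [ 0.5678 -0.1759  0.1914]
(258, 100) [ 0.4755 -0.1458  0.2232]
(340, 20) [ 0.5048 -0.1655  0.2625]
9887 [ 0.45263427 -0.19249186  0.18749626] [ 0.60027581 -0.12103376  0.37110883]
0.18 1 8 s 0.0421 0.0494 t -0.0095 0.0011
0.18 -1 15 s -0.0494 -0.0429 t -0.0092 0.0092
0.19 1 75 s 0.0422 0.0563 t -0.0112 0.0056
0.19 -1 101 s -0.0565 -0.0416 t -0.0113 0.0119
0.2 1 118 s 0.0416 0.0567 t -0.0112 0.0084
0.2 -1 113 s -0.0575 -0.042 t -0.0111 0.012
0.21 1 118 s 0.0413 0.0565 t -0.0114 0.0082
0.21 -1 117 s -0.0575 -0.0422 t -0.0122 0.0114
0.22 1 92 s 0.0419 0.0588 t -0.0124 0.0075
0.22 -1 116 s -0.0571 -0.0421 t -0.0121 0.013
0.23 1 228 s 0.0374 0.0742 t -0.014 0.013
0.23 -1 173 s -0.0752 -0.0374 t -0.0136 0.0127
```

Laterally the gripper is centred: the pads are at ±42 mm. In z, though, the open fingertips are at 0.188 while the TCP reads 0.171. The real fingers therefore sit about 29 mm higher than the nominal tool frame says. I'll go down partway and check again.

Call:
arm_command([
  {"tx":0.0,"ty":0.0,"tz":0.02,"wx":0.0,"wy":0.0,"wz":0.0,"grip":0.085},
  {"tx":0.0,"ty":0.0,"tz":0.04,"wx":0.0,"wy":0.0,"wz":0.0,"grip":0.085},
  {"tx":0.0,"ty":0.0,"tz":0.06,"wx":0.0,"wy":0.0,"wz":0.0,"grip":0.085},
  {"tx":0.0,"ty":0.0,"tz":0.08,"wx":0.0,"wy":0.0,"wz":0.0,"grip":0.085},
  {"tx":0.0,"ty":0.0,"tz":0.08,"wx":0.0,"wy":0.0,"wz":0.0,"grip":0.085},
  {"tx":0.0,"ty":0.0,"tz":0.08,"wx":0.0,"wy":0.0,"wz":0.0,"grip":0.085},
])

```text
t: 3.35
tcp_pos: [0.5272, -0.1558, 0.0908]
eef_rot: [180.0, -0.0, 74.1]
contact_force: [-0.3, -0.2, 0.3]
width: 0.0849
gripper_force: 0.0
```

```bash
cat >> h.py <<'E'
def look(name,out):
    i,d,P=cloud(name); s=read_state(); tc=s["tcp_pos"]; a=np.radians(s["eef_rot"][2]-90); ax=np.array([np.cos(a),np.sin(a)])
    q=P[(np.hypot(P[...,0]-tc[0],P[...,1]-tc[1])<.09)&(P[...,2]>.02)]
    S=(q[:,:2]-tc[:2])@ax; t=(q[:,:2]-tc[:2])@[ax[1],-ax[0]]
    for sg in(1,-1):
        k=(S*sg>.036)&(S*sg<.06)&(abs(t)<.013)&(q[:,2]>.05)
        if k.any(): print("side",sg,"lowest z",np.sort(q[k][:,2])[:3].round(4),"|s|",abs(S[k]).min().round(4))
    print(np.round(tc,4),s["contact_force"],s["width"]); cv2.imwrite(out,cv2.resize(i[90:320,190:420],None,fx=2.6,fy=2.6))
E
python3 -c "
from h import *
look('side','pics/f.png')"
```

```text
side 1 lowest z [0.1075 0.1076 0.1077] |s| 0.0361
side -1 lowest z [0.1069 0.1076 0.1089] |s| 0.036
[ 0.5278 -0.1561  0.0914] [ 0.43372918 -0.8749612   0.53290343] 0.08476949152578082
```

View pics/f.png

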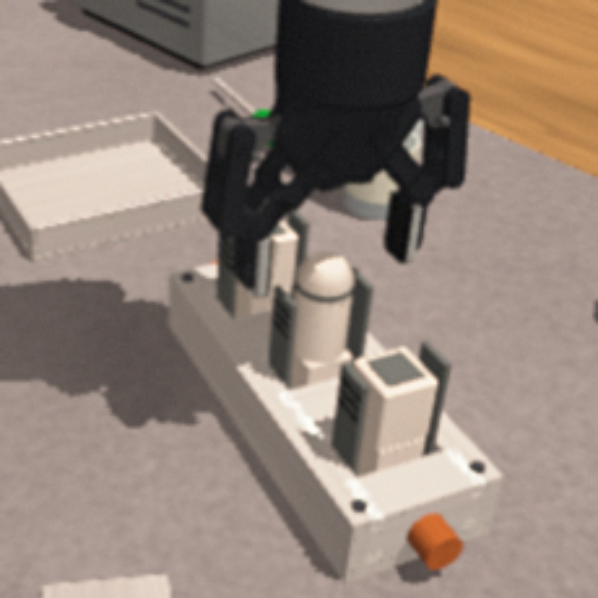

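The second measurement agrees: the tips are at 0.1075 with the TCP reading 0.091. The open fingers straddle the round trap. I'll go down another 36 mm so the grasp point is at about 0.085, 75 mm up the tabs.

Call:
arm_command([
  {"tx":0.0,"ty":0.0,"tz":0.01,"wx":0.0,"wy":0.0,"wz":0.0,"grip":0.085},
  {"tx":0.0,"ty":0.0,"tz":0.022,"wx":0.0,"wy":0.0,"wz":0.0,"grip":0.085},
  {"tx":0.0,"ty":0.0,"tz":0.032,"wx":0.0,"wy":0.0,"wz":0.0,"grip":0.085},
  {"tx":0.0,"ty":0.0,"tz":0.036,"wx":0.0,"wy":0.0,"wz":0.0,"grip":0.085},
  {"tx":0.0,"ty":0.0,"tz":0.036,"wx":0.0,"wy":0.0,"wz":0.0,"grip":0.085},
  {"tx":0.0,"ty":0.0,"tz":0.036,"wx":0.0,"wy":0.0,"wz":0.0,"grip":0.085},
])

```text
t: 4.0
tcp_pos: [0.5271, -0.1561, 0.0541]
eef_rot: [-180.0, -0.0, 74.1]
contact_force: [-0.5, 0.3, 0.5]
width: 0.0851
gripper_force: 0.0
```

```bash
python3 -c "
from h import *
look('side','pics/g.png')"
```

```text
side 1 lowest z [0.0709 0.071  0.071 ] |s| 0.0361
side -1 lowest z [0.071  0.0717 0.073 ] |s| 0.036
[ 0.5273 -0.1562  0.0543] [ 0.5415326  -0.93739499  0.27915836] 0.08534370068450993
```

View pics/g.png

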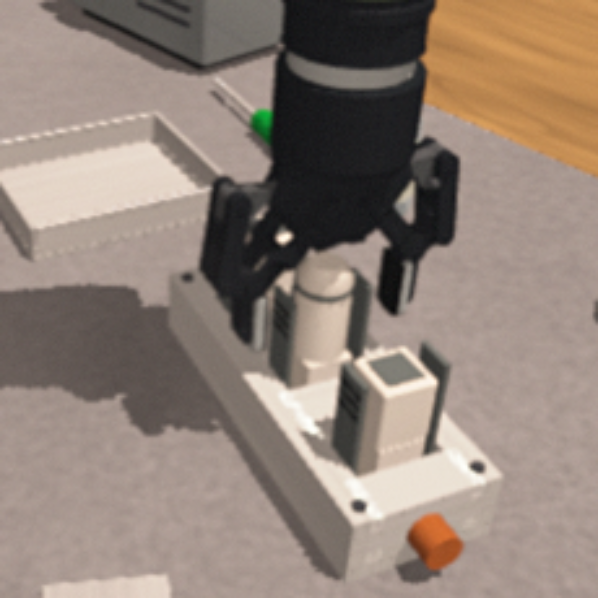

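The fingers straddle the tabs with the tips at z 0.071, and the palm is clear of the domed top. Closing.

Call:
arm_command([
  {"tx":0.0,"ty":0.0,"tz":0.0,"wx":0.0,"wy":0.0,"wz":0.0,"grip":0.06},
  {"tx":0.0,"ty":0.0,"tz":0.0,"wx":0.0,"wy":0.0,"wz":0.0,"grip":0.05},
  {"tx":0.0,"ty":0.0,"tz":0.0,"wx":0.0,"wy":0.0,"wz":0.0,"grip":0.04},
  {"tx":0.0,"ty":0.0,"tz":0.0,"wx":0.0,"wy":0.0,"wz":0.0,"grip":0.02},
  {"tx":0.0,"ty":0.0,"tz":0.0,"wx":0.0,"wy":0.0,"wz":0.0,"grip":0.02},
  {"tx":0.0,"ty":0.0,"tz":0.0,"wx":0.0,"wy":0.0,"wz":0.0,"grip":0.02},
  {"tx":0.0,"ty":0.0,"tz":0.0,"wx":0.0,"wy":0.0,"wz":0.0,"grip":0.02},
  {"tx":0.0,"ty":0.0,"tz":0.0,"wx":0.0,"wy":0.0,"wz":0.0,"grip":0.02},
  {"tx":0.0,"ty":0.0,"tz":0.0,"wx":0.0,"wy":0.0,"wz":0.0,"grip":0.02},
  {"tx":0.0,"ty":0.0,"tz":0.0,"wx":0.0,"wy":0.0,"wz":0.0,"grip":0.02},
], squeeze=35)

```text
t: 5.05
tcp_pos: [0.5269, -0.1561, 0.0557]
eef_rot: [180.0, 0.0, 74.1]
contact_force: [-4.1, 0.8, 13.7]
width: 0.0346
gripper_force: 34.6
```

The width reads 34.6 mm against an expected 39, and there is 14 N upward from the pads swinging down. A look before lifting.

```bash
python3 -c "
from h import *
look('side','pics/h.png'); s=read_state(); print(s['wrist_torque'])
i,d,P=cloud('side'); tc=s['tcp_pos']; a=np.radians(164.1); ax=np.array([np.cos(a),np.sin(a)])
q=P[(np.hypot(P[...,0]-tc[0],P[...,1]-tc[1])<.06)&(P[...,2]>.045)]
S=(q[:,:2]-tc[:2])@ax
for lo in np.arange(.045,.13,.005):
    k=(q[:,2]>lo)&(q[:,2]<=lo+.005)
    if k.any(): print(round(lo,3),k.sum(),S[k].min().round(4),S[k].max().round(4))
"
```

```text
side 1 lowest z [0.1037 0.1039 0.105 ] |s| 0.036
side -1 lowest z [0.1064 0.1064 0.1066] |s| 0.036
[ 0.5268 -0.1561  0.0557] [-5.12998875  0.46605791 13.72717199] 0.034512829080108644
[ 0.35586741  1.09005033 -0.0126724 ]
0.045 71 -0.0184 0.0409
0.05 76 -0.0184 0.0206
0.055 79 -0.0179 0.0228
0.06 65 -0.021 0.025
0.065 90 -0.0271 0.0301
0.07 108 -0.0304 0.0316
0.075 104 -0.0301 0.0317
0.08 112 -0.0299 0.0321
0.085 123 -0.0304 0.0318
0.09 111 -0.0291 0.0321
0.095 104 -0.0253 0.0324
0.1 116 -0.0385 0.0414
0.105 188 -0.0466 0.0495
0.11 281 -0.0506 0.0511
0.115 230 -0.0517 0.053
0.12 124 -0.055 0.0543
0.125 196 -0.0554 0.0571
```

View pics/h.png

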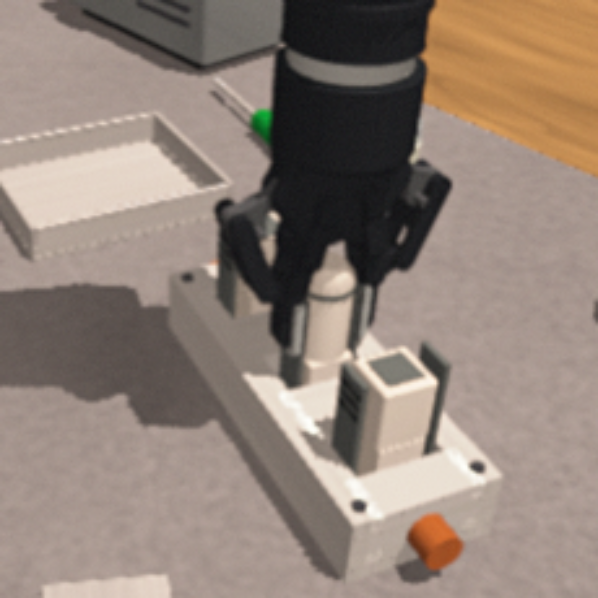

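Both tabs are pinched inward: they now measure about 39 mm over both, and the pads grip from z 0.065 to 0.10. Lifting straight up.

Call:
arm_command([
  {"tx":0.0,"ty":0.0,"tz":-0.005,"wx":0.0,"wy":0.0,"wz":0.0,"grip":0.02},
  {"tx":0.0,"ty":0.0,"tz":-0.012,"wx":0.0,"wy":0.0,"wz":0.0,"grip":0.02},
  {"tx":0.0,"ty":0.0,"tz":-0.02,"wx":0.0,"wy":0.0,"wz":0.0,"grip":0.02},
  {"tx":0.0,"ty":0.0,"tz":-0.03,"wx":0.0,"wy":0.0,"wz":0.0,"grip":0.02},
  {"tx":0.0,"ty":0.0,"tz":-0.04,"wx":0.0,"wy":0.0,"wz":0.0,"grip":0.02},
  {"tx":0.0,"ty":0.0,"tz":-0.05,"wx":0.0,"wy":0.0,"wz":0.0,"grip":0.02},
  {"tx":0.0,"ty":0.0,"tz":-0.06,"wx":0.0,"wy":0.0,"wz":0.0,"grip":0.02},
  {"tx":0.0,"ty":0.0,"tz":-0.075,"wx":0.0,"wy":0.0,"wz":0.0,"grip":0.02},
  {"tx":0.0,"ty":0.0,"tz":-0.09,"wx":0.0,"wy":0.0,"wz":0.0,"grip":0.02},
  {"tx":0.0,"ty":0.0,"tz":-0.105,"wx":0.0,"wy":0.0,"wz":0.0,"grip":0.02},
  {"tx":0.0,"ty":0.0,"tz":-0.12,"wx":0.0,"wy":0.0,"wz":0.0,"grip":0.02},
  {"tx":0.0,"ty":0.0,"tz":-0.12,"wx":0.0,"wy":0.0,"wz":0.0,"grip":0.02},
])

```text
t: 6.35
tcp_pos: [0.5286, -0.1567, 0.1767]
eef_rot: [179.8, 0.0, 74.1]
contact_force: [-0.2, -1.3, -1.6]
width: 0.0337
gripper_force: 36.2
```

```bash
python3 -c "
from h import *
look('side','pics/i.png')
i,d,P=cloud('side'); tc=read_state()['tcp_pos']
q=P[(np.hypot(P[...,0]-tc[0],P[...,1]-tc[1])<.035)]
h,e=np.histogram(q[:,2],np.arange(0,.3,.01)); print(dict(zip(e.round(2),h)))
print(np.sort(q[q[:,2]>.08][:,2])[:5])
for z in(.175,):
  plan([.584,.151,z],74.1); plan([.584,.151,z],76.6)"
```

```text
side 1 lowest z [0.2241 0.2252 0.2256] |s| 0.0361
side -1 lowest z [0.2241 0.2269 0.2269] |s| 0.036
[ 0.5279 -0.1564  0.1754] [ 0.50242839 -0.61847244 -1.848466  ] 0.03364999047287397
{np.float64(0.0): np.int64(3), np.float64(0.01): np.int64(94), np.float64(0.02): np.int64(122), np.float64(0.03): np.int64(153), np.float64(0.04): np.int64(443), np.float64(0.05): np.int64(0), np.float64(0.06): np.int64(0), np.float64(0.07): np.int64(0), np.float64(0.08): np.int64(0), np.float64(0.09): np.int64(0), np.float64(0.1): np.int64(0), np.float64(0.11): np.int64(0), np.float64(0.12): np.int64(6), np.float64(0.13): np.int64(282), np.float64(0.14): np.int64(205), np.float64(0.15): np.int64(241), np.float64(0.16): np.int64(214), np.float64(0.17): np.int64(218), np.float64(0.18): np.int64(238), np.float64(0.19): np.int64(302), np.float64(0.2): np.int64(317), np.float64(0.21): np.int64(310), np.float64(0.22): np.int64(362), np.float64(0.23): np.int64(412), np.float64(0.24): np.int64(285), np.float64(0.25): np.int64(318), np.float64(0.26): np.int64(347), np.float64(0.27): np.int64(373), np.float64(0.28): np.int64(454)}
[0.12938064 0.12950281 0.12963226 0.12967473 0.12978738]
t 6.45 tcp [ 0.5272 -0.1561  0.1744] [1.7996e+02 1.0000e-02 7.4100e+01] shift [ 0.3109 -0.0296 -0.0007] rotvec [ 0.0007  0.0001 -0.    ]
t 6.45 tcp [ 0.5272 -0.1561  0.1744] [1.7996e+02 1.0000e-02 7.4100e+01] shift [ 0.3109 -0.0296 -0.0007] rotvec [ 0.0007  0.0001 -0.0437]
```

View pics/i.png

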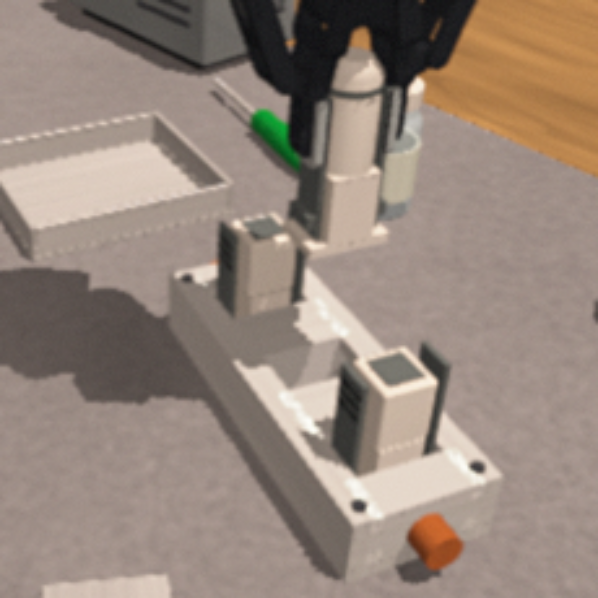

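The cartridge is out and hangs upright with its foot at z 0.129, and both squares are still seated. Carrying it to the tray centre.

Call:
arm_command([
  {"tx":0.01,"ty":-0.001,"tz":0.0,"wx":0.0,"wy":0.0,"wz":0.0,"grip":0.02},
  {"tx":0.03,"ty":-0.003,"tz":0.0,"wx":0.0,"wy":0.0,"wz":0.0,"grip":0.02},
  {"tx":0.06,"ty":-0.006,"tz":0.0,"wx":0.0,"wy":0.0,"wz":0.0,"grip":0.02},
  {"tx":0.095,"ty":-0.009,"tz":0.0,"wx":0.0,"wy":0.0,"wz":0.0,"grip":0.02},
  {"tx":0.13,"ty":-0.012,"tz":0.0,"wx":0.0,"wy":0.0,"wz":0.0,"grip":0.02},
  {"tx":0.165,"ty":-0.016,"tz":0.0,"wx":0.0,"wy":0.0,"wz":0.0,"grip":0.02},
  {"tx":0.2,"ty":-0.019,"tz":0.0,"wx":0.0,"wy":0.0,"wz":0.0,"grip":0.02},
  {"tx":0.235,"ty":-0.022,"tz":0.0,"wx":0.0,"wy":0.0,"wz":0.0,"grip":0.02},
  {"tx":0.265,"ty":-0.025,"tz":0.0,"wx":0.0,"wy":0.0,"wz":0.0,"grip":0.02},
  {"tx":0.29,"ty":-0.028,"tz":0.0,"wx":0.0,"wy":0.0,"wz":0.0,"grip":0.02},
  {"tx":0.305,"ty":-0.029,"tz":0.0,"wx":0.0,"wy":0.0,"wz":0.0,"grip":0.02},
  {"tx":0.311,"ty":-0.03,"tz":0.0,"wx":0.0,"wy":0.0,"wz":0.0,"grip":0.02},
])

```text
t: 7.65
tcp_pos: [0.583, 0.1529, 0.1733]
eef_rot: [-179.9, 0.0, 74.2]
contact_force: [0.2, -0.1, -1.5]
width: 0.0338
gripper_force: 36.2
```

Call:
arm_command([
  {"tx":0.0,"ty":0.0,"tz":0.01,"wx":0.0,"wy":0.0,"wz":0.0,"grip":0.02},
  {"tx":0.0,"ty":0.0,"tz":0.03,"wx":0.0,"wy":0.0,"wz":0.0,"grip":0.02},
  {"tx":0.0,"ty":0.0,"tz":0.05,"wx":0.0,"wy":0.0,"wz":0.0,"grip":0.02},
  {"tx":0.0,"ty":0.0,"tz":0.07,"wx":0.0,"wy":0.0,"wz":0.0,"grip":0.02},
  {"tx":0.0,"ty":0.0,"tz":0.085,"wx":0.0,"wy":0.0,"wz":0.0,"grip":0.02},
  {"tx":0.0,"ty":0.0,"tz":0.095,"wx":0.0,"wy":0.0,"wz":0.0,"grip":0.02},
  {"tx":0.0,"ty":0.0,"tz":0.1,"wx":0.0,"wy":0.0,"wz":0.0,"grip":0.02},
  {"tx":0.0,"ty":0.0,"tz":0.1,"wx":0.0,"wy":0.0,"wz":0.0,"grip":0.02},
  {"tx":0.0,"ty":0.0,"tz":0.1,"wx":0.0,"wy":0.0,"wz":0.0,"grip":0.02},
])

```text
t: 8.55
tcp_pos: [0.584, 0.151, 0.0747]
eef_rot: [179.9, -0.0, 74.1]
contact_force: [0.7, -1.1, -2.1]
width: 0.0339
gripper_force: 36.2
```

```bash
python3 -c "
from h import *
i,d,P=cloud('side'); s=read_state(); tc=s['tcp_pos']; print(s['t'],tc,s['eef_rot'],s['contact_force'],s['width'])
cv2.imwrite('pics/j.png',cv2.resize(i[30:230,130:330],None,fx=3,fy=3))
q=P[(np.hypot(P[...,0]-tc[0],P[...,1]-tc[1])<.03)]
h,e=np.histogram(q[:,2],np.arange(-.002,.06,.004)); print(h,e.round(3))"
```

```text
8.6 [0.58414303 0.15115989 0.07497032] [ 1.79924443e+02 -2.87908782e-02  7.40858180e+01] [ 0.2961524   0.61709184 -1.54281988] 0.03337252769092835
[  0 287   0   0   0   0   0  15  44  58  32  35  45  49  34] [-0.002  0.002  0.006  0.01   0.014  0.018  0.022  0.026  0.03   0.034
  0.038  0.042  0.046  0.05   0.054  0.058]
```

View pics/j.png

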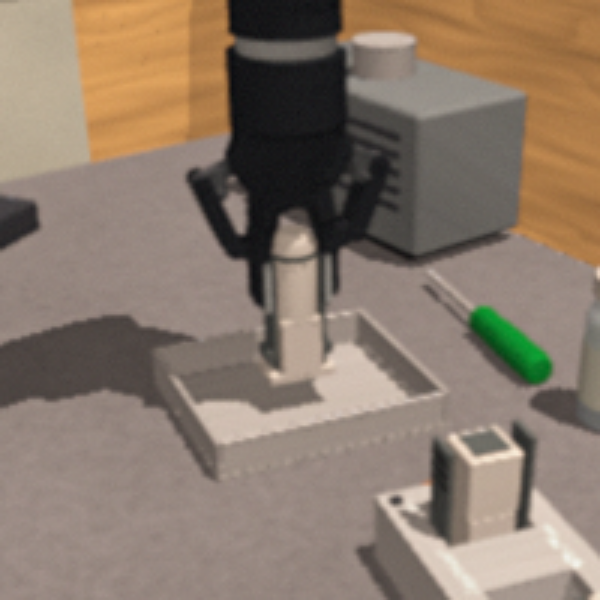

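The cartridge is upright over the tray centre with its foot at about 0.029, and the floor is at 0.004. I'll lower it gently and watch the force.

Call:
arm_command([
  {"tx":0.0,"ty":0.0,"tz":0.008,"wx":0.0,"wy":0.0,"wz":0.0,"grip":0.02},
  {"tx":0.0,"ty":0.0,"tz":0.015,"wx":0.0,"wy":0.0,"wz":0.0,"grip":0.02},
  {"tx":0.0,"ty":0.0,"tz":0.019,"wx":0.0,"wy":0.0,"wz":0.0,"grip":0.02},
  {"tx":0.0,"ty":0.0,"tz":0.021,"wx":0.0,"wy":0.0,"wz":0.0,"grip":0.02},
  {"tx":0.0,"ty":0.0,"tz":0.022,"wx":0.0,"wy":0.0,"wz":0.0,"grip":0.02},
  {"tx":0.0,"ty":0.0,"tz":0.023,"wx":0.0,"wy":0.0,"wz":0.0,"grip":0.02},
  {"tx":0.0,"ty":0.0,"tz":0.023,"wx":0.0,"wy":0.0,"wz":0.0,"grip":0.02},
])

```text
t: 9.3
tcp_pos: [0.5835, 0.1513, 0.0512]
eef_rot: [180.0, 0.0, 74.1]
contact_force: [-0.6, -0.8, -1.8]
width: 0.0337
gripper_force: 36.2
```

Call:
arm_command([
  {"tx":0.0,"ty":0.0,"tz":0.0005,"wx":0.0,"wy":0.0,"wz":0.0,"grip":0.02},
  {"tx":0.0,"ty":0.0,"tz":0.001,"wx":0.0,"wy":0.0,"wz":0.0,"grip":0.02},
  {"tx":0.0,"ty":0.0,"tz":0.0015,"wx":0.0,"wy":0.0,"wz":0.0,"grip":0.02},
  {"tx":0.0,"ty":0.0,"tz":0.002,"wx":0.0,"wy":0.0,"wz":0.0,"grip":0.02},
  {"tx":0.0,"ty":0.0,"tz":0.002,"wx":0.0,"wy":0.0,"wz":0.0,"grip":0.02},
])

```text
t: 9.8
tcp_pos: [0.5836, 0.1513, 0.05]
eef_rot: [180.0, -0.0, 74.1]
contact_force: [-3.3, -0.7, 5.4]
width: 0.034
gripper_force: 37.5
```

It has touched down (+5.4 N). Releasing, then straight up.

Call:
arm_command([
  {"tx":0.0,"ty":0.0,"tz":0.0,"wx":0.0,"wy":0.0,"wz":0.0,"grip":0.045},
  {"tx":0.0,"ty":0.0,"tz":0.0,"wx":0.0,"wy":0.0,"wz":0.0,"grip":0.055},
  {"tx":0.0,"ty":0.0,"tz":0.0,"wx":0.0,"wy":0.0,"wz":0.0,"grip":0.07},
  {"tx":0.0,"ty":0.0,"tz":0.0,"wx":0.0,"wy":0.0,"wz":0.0,"grip":0.085},
  {"tx":0.0,"ty":0.0,"tz":0.0,"wx":0.0,"wy":0.0,"wz":0.0,"grip":0.085},
  {"tx":0.0,"ty":0.0,"tz":0.0,"wx":0.0,"wy":0.0,"wz":0.0,"grip":0.085},
  {"tx":0.0,"ty":0.0,"tz":0.0,"wx":0.0,"wy":0.0,"wz":0.0,"grip":0.085},
  {"tx":0.0,"ty":0.0,"tz":0.0,"wx":0.0,"wy":0.0,"wz":0.0,"grip":0.085},
])

```text
t: 10.6
tcp_pos: [0.5835, 0.1513, 0.0492]
eef_rot: [180.0, -0.0, 74.1]
contact_force: [0.8, 0.4, -0.7]
width: 0.0845
gripper_force: 0.0
```

```bash
python3 -c "
from h import *
i,d,P=cloud('side'); s=read_state(); tc=s['tcp_pos']; print(s['t'],tc,s['contact_force'],s['width'])
cv2.imwrite('pics/k.png',cv2.resize(i[30:230,130:330],None,fx=3,fy=3))"
```

```text
10.65 [0.58352293 0.15125315 0.04920461] [-0.34077142  0.33293352 -0.77806793] 0.08526021872059321
```

View pics/k.png

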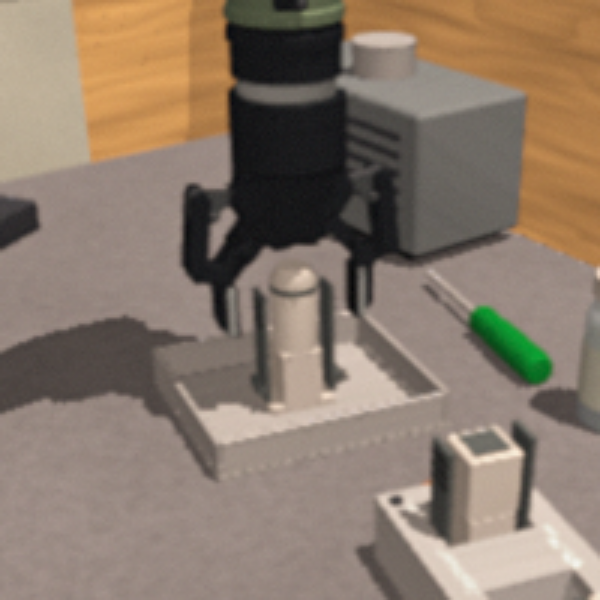

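The cartridge stands upright in the tray with its tabs sprung out and clear of both fingers. Retreating upward.

Call:
arm_command([
  {"tx":0.0,"ty":0.0,"tz":-0.01,"wx":0.0,"wy":0.0,"wz":0.0,"grip":0.085},
  {"tx":0.0,"ty":0.0,"tz":-0.03,"wx":0.0,"wy":0.0,"wz":0.0,"grip":0.085},
  {"tx":0.0,"ty":0.0,"tz":-0.055,"wx":0.0,"wy":0.0,"wz":0.0,"grip":0.085},
  {"tx":0.0,"ty":0.0,"tz":-0.08,"wx":0.0,"wy":0.0,"wz":0.0,"grip":0.085},
  {"tx":0.0,"ty":0.0,"tz":-0.105,"wx":0.0,"wy":0.0,"wz":0.0,"grip":0.085},
  {"tx":0.0,"ty":0.0,"tz":-0.13,"wx":0.0,"wy":0.0,"wz":0.0,"grip":0.085},
  {"tx":0.0,"ty":0.0,"tz":-0.13,"wx":0.0,"wy":0.0,"wz":0.0,"grip":0.085},
  {"tx":0.0,"ty":0.0,"tz":-0.13,"wx":0.0,"wy":0.0,"wz":0.0,"grip":0.085},
  {"tx":0.0,"ty":0.0,"tz":-0.13,"wx":0.0,"wy":0.0,"wz":0.0,"grip":0.085},
])

```text
t: 11.55
tcp_pos: [0.5828, 0.1512, 0.1785]
eef_rot: [-179.9, 0.0, 74.1]
contact_force: [0.7, 0.2, 0.2]
width: 0.085
gripper_force: 0.0
```

```bash
python3 -c "
from h import *
i,d,P=cloud('side'); s=read_state(); print(s['t'],s['tcp_pos'])
q=P[(np.hypot(P[...,0]-.5835,P[...,1]-.1513)<.035)&(P[...,2]<.14)]; print('trap top z',q[:,2].max(), q[q[:,2]>.095].mean(0))
for c in((.5058,-.2267),(.5467,-.083)):
    k=P[(np.hypot(P[...,0]-c[0],P[...,1]-c[1])<.03)&(P[...,2]<.14)]; print('square top',np.percentile(k[:,2],98))
sign_off()"
```

```text
11.6 [0.58262461 0.15115933 0.17813988]
trap top z 0.11045972366827567 [0.57881676 0.14527545 0.10358315]
square top 0.09822581541631294
square top 0.09800385739833413
the job is handed in; nothing more can be done
```

The round trap is out and standing upright, released, on the steel tray's floor; both square cartridges are still snapped in, and the job was handed in at about 11.6 s.

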